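Seat the bench block in its corner stop

TASK

Push the square, plain steel bench block along the bench with the fingertips until it sits snugly in the corner of the L-shaped wooden stop, flush against both of its strips, so that it cannot creep away under the hammer. Only slide the block: do not pick it up or tip it. Leave the oblong swage block beside it and the other things where they are, and finish with the hand clear.

Things in the scene. Friction and masses are not known exactly. Their poses are not given: they have to be found in the camera images.
- steel_block: square block of plain polished steel, 62 x 62 mm, 22 mm high, about 0.6 kg (a little lighter or heavier at times), loose on the bench top. Origin at the centre of its underside; x and y axes parallel to its sides, z up.
- corner_stop: L-shaped stop of pale wood, fixed to the bench: two strips 20 mm wide, 14 mm high, brass screws. Origin at the inner corner, on the bench top (z = 0). Long strip's inner face: plane x = 0, from the corner 190 mm along -y. Short strip's inner face: plane y = 0, from the corner 100 mm along -x. Wood lies at +x and +y; the pocket is x < 0, y < 0: a seated block's centre is at x = -31, y = -31 mm.
- swage_block: steel swage block, oblong, 55 x 90 mm, 24 mm high, with a row of round hollows in its top, loose, near the stop; not to be moved. Origin at the centre of its underside, y along its length.
- wax_block: block of carving wax, 32 x 72 mm, 22 mm high, loose; not to be moved. Origin at the centre of its underside, y along its length.
- flux_tin: small round white tin, 54 mm across, 24 mm high, loose; not to be moved. Origin at the centre of its underside.
- pliers_1: pliers, 50 x 129 mm, 11 mm high, lying flat, loose; not to be moved. Origin under the middle, y along the length.

How it is judged:
By the outcome, as a careful person would: the job done as asked, in the order asked, and still so for the second after the job is handed in, with the robot touching nothing.
It also fails if it takes over 46 s, if anything falls off the work surface, if the arm or the gripper's body presses on something with over 40 N, if the wrist force passes 120 N, or if a joint passes its speed limit or range.

ROBOT

A 7-joint arm with a two-finger parallel gripper is mounted at the origin on a cart in front of the work surface, level with it; the furniture and walls round the work are solid. World frame = base frame: x ahead of the robot, y to its left, z up, the work surface at z = 0. Lengths are in mm, angles in rad, forces in N, time in s.
With the tool pointing down it reaches from about 425 to 875 mm from the base axis. Payload 4.7 kg.
Tool frame: the origin (TCP) lies midway between the tips of the shut fingers; the grasp point (between the pads) lies 19 mm behind it; z points along the fingers, y is the direction in which the jaws open and shut (so a half turn about z gives the same grasp; the last joint's range is limited). The gripper opens to 87 mm and grips with 3 to 60 N. Pads are 19 mm wide; open, the fingers measure 117 mm over their backs; the gripper's body (75 mm by 190 mm) begins 51 mm behind the grasp point.
Start: joints at [-1.128, 0.321, -0.07, 1.45, 0.023, 1.371, -0.057], TCP at [270.286, 591.161, 222.587] pointing down, gripper open.
Joint ranges: [-2.86, 2.86], [-0.3, 2.09], [-1.38, 1.24], [0.06, 2.45], [-1.56, 4.7], [0.09, 2.05], [-2.69, 2.69]. Speed limits (rad/s): [2.57, 2.57, 3.14, 3.14, 3.14, 3.14, 3.14].

INTERFACE

Orientations are given as a rotation vector (axis times angle).
In Python, from plant import get_state, optics, arm gives the robot as it stands.
- The arm moves only by the tool apply_moves, never from a script. Its argument "targets" is a list that holds one entry, the list of rows, each a list of 6 numbers: the shift along the world's x, y, z in cm, then the turn, a rotation vector about the world's x, y, z in rad. In form: [[[dx, dy, dz, wx, wy, wz], ...]]. A call has 1 to 20 rows; each row shifts and turns the pose as measured when the row begins; what a row does not reach is not made up. A row lasts 1/12 s, in which the tool goes at most 41.7 mm and 7.16 degrees, less where a joint would pass 70% of its speed; a pose out of reach is approached as far as the arm can. A call with a gripper value outside its range is refused whole. "gripper" is the closure, from 0 (fully open) to 1 (shut), set as the call begins (left out, the last holds). The fingers move at their own pace and stop on an object; the grip force is fixed at half the most. Time passes only in rows, so rows that do not move let the fingers close. It gives the time, the measured TCP pose, the force and the opening at its end, in the units of the state.
- get_state(): the state, without advancing time (a new reading comes with each control period).
- optics.grab_frame(name): name is "side" or "top" or "wrist"; returns a dict with "img" (400x640x3 uint8, red, green, blue), "intrinsics" (3x3 intrinsics, pixels), "D" ([k1, k2, p1, p2, k3] as OpenCV has them; the pictures are not rectified), "rvec" (rotation vector, rad) and "tvec" (3), from world to camera coordinates, as OpenCV has them. Camera axes: x right, y down, z forward; pixel columns grow to the right and rows downward; lengths in mm; the calibration is good to about 2 mm. A picture is of the moment at which its call begins. There is no depth.
- arm.job_done(): hands the job in, once; it reports no verdict.
Trained networks look in the newest picture that a camera, given by its name, has taken for a name from the list of things; names that differ only in an ending like _2 or _b are one class to them, and where a whole thing is asked for, a point or a joint stands for the part that bears it (a point fixed in the world has none). Each returns a list of dicts, best first, with "confidence" (0 to 1); they miss things now and then, are a little off and sometimes report something else, mostly with a low value. They report only what shows in the picture. A call takes as long as a camera call.
- optics.masks_of(camera, thing): "pixels" (400x640 bool, what is visible of it) and "point" ([row, column] in pixels, amid what is visible of it).
The state is a dict: "time_s": time; "joints": joint angles; "joint_velocities": joint speeds; "tau": joint torques, N m; "ee_pos": TCP position; "orientation": TCP orientation; "ft_force": force on the tool from outside, world axes, zero at the start; "wrist_torque": the same for the moment, N m; "finger_gap": finger opening in mm.
Only numpy, scipy, OpenCV 4.12 (cv2) and the standard library are available. Lean on these libraries where they do the work, as an engineer would, in place of code of your own. Each camera call takes 0.05 s, during which the arm holds its last target. There are 200 camera calls.

## Working session

There is one attempt and no reset: what is moved stays moved. The work goes in short steps, Python scripts to look and compute and a tool call to move; the robot and the scene stay as the last step left them, time stands still between calls to the robot, and variables do not carry over. Pictures are saved under pics/ and viewed, about 8 in all and at most 12, crops included, and the job is handed in when it is done.

Besides the shell and the picture viewer there is one more tool, called after "Emit:" in YAML: its name, and indented under it one key for each argument. apply_moves: Moves the arm, as the interface text tells. Its arguments: {"type":"object","properties":{"targets":{"type":"array","items":{"type":"array","items":{"type":"array","items":{"type":"number"}}}},"gripper":{"type":"number"}},"required":["targets"]}

```bash
mkdir -p pics; cat > h.py <<'E'
import numpy as np, cv2
from plant import get_state, optics, arm
def cam(f):
    R=cv2.Rodrigues(np.array(f["rvec"],float))[0]; return np.array(f["intrinsics"],float),np.array(f["D"],float),R,np.array(f["tvec"],float).ravel()
def w(f,uv,z):
    K,D,R,t=cam(f); n=cv2.undistortPoints(np.array(uv,float).reshape(-1,1,2),K,D).reshape(-1,2)
    d=np.c_[n,np.ones(len(n))]@R; c=-R.T@t; return c+d*((z-c[2])/d[:,2])[:,None]
def save(f,n): cv2.imwrite("pics/"+n,f["img"][:,:,::-1])
E
python3 - <<'E'
from h import *
np.set_printoptions(precision=1,suppress=True)
H=dict(steel_block=22,corner_stop=14,swage_block=24,wax_block=22,flux_tin=24,pliers_1=11)
ims=[]
for c in("top","side"):
    f=optics.grab_frame(c); im=f["img"][:,:,::-1].copy(); K,D,R,t=cam(f); print(c,"campos",-R.T@t)
    for n,h in H.items():
        for m in optics.masks_of(c,n)[:2]:
            p=m["pixels"].astype(np.uint8); cs=cv2.findContours(p,0,2)[0]
            if not cs: continue
            k=max(cs,key=cv2.contourArea); cv2.drawContours(im,[k],-1,(0,255,0),1)
            q=w(f,k.reshape(-1,2),h)[:,:2].astype(np.float32); r=cv2.minAreaRect(q)
            print(n,round(m["confidence"],2),m["point"],r)
    cv2.imwrite(f"pics/{c}0.png",f["img"][:,:,::-1]); ims.append(im)
    cv2.imwrite(f"pics/{c}0m.png",im)
print(get_state())
E
```

```text
top campos [ 333.8  212.8 1068.3]
steel_block 0.61 [217.6, 296.1] ((472.33740234375, 241.4612274169922), (61.98094940185547, 63.97419357299805), 83.52180480957031)
corner_stop 0.85 [150.9, 261.6] ((573.0299072265625, 274.2599182128906), (213.82528686523438, 124.3147964477539), 80.6931381225586)
swage_block 0.88 [218.8, 251.0] ((466.89892578125, 323.7066345214844), (91.68049621582031, 57.32306671142578), 82.95233917236328)
wax_block 0.71 [272.9, 267.6] ((355.42333984375, 300.8468933105469), (32.296630859375, 73.22532653808594), 3.921098470687866)
flux_tin 0.58 [272.0, 227.8] ((368.4101257324219, 376.4246520996094), (53.92626953125, 50.0948371887207), 44.582794189453125)
pliers_1 0.94 [224.2, 389.7] ((460.5137939453125, 37.57581329345703), (126.05653381347656, 49.971519470214844), 83.74665069580078)
side campos [239.6 955.9 325.2]
steel_block 0.81 [215.0, 331.8] ((470.908447265625, 251.2843017578125), (76.53736877441406, 76.38087463378906), 5.961731910705566)
corner_stop 0.61 [219.6, 248.4] ((609.063232421875, 303.6868896484375), (114.07316589355469, 262.85650634765625), 18.02639961242
[... 358 characters left out ...]
, 90.0273666381836), 18.98940086364746)
pliers_1 0.59 [186.5, 362.9] ((462.4358825683594, 58.355377197265625), (147.22332763671875, 51.87871170043945), 86.36000061035156)
pliers_1 0.22 [219.1, 247.4] ((613.4876708984375, 295.8001708984375), (116.5241928100586, 262.1006774902344), 17.853580474853516)
{'time_s': 0.7, 'joints': array([-1.1,  0.3, -0.1,  1.5,  0. ,  1.4, -0.1]), 'joint_velocities': array([-0.,  0.,  0., -0.,  0.,  0., -0.]), 'tau': array([  0. , -49.1,  -0.4, -31.3,  -0.1,   0. ,   0. ]), 'ee_pos': array([270.3, 591.2, 222.6]), 'orientation': array([0.7, 3.1, 0. ]), 'ft_force': array([ 0.3, -0. , -0.8]), 'wrist_torque': array([ 0.1, -0. ,  0. ]), 'finger_gap': 86.58210494040163}
```

```bash
python3 - <<'E'
import cv2
a=cv2.imread("pics/top0m.png")[90:310,160:440]; cv2.imwrite("pics/v1.png",cv2.resize(a,None,fx=2.7,fy=2.7,interpolation=cv2.INTER_CUBIC))
a=cv2.imread("pics/side0.png"); cv2.imwrite("pics/v2.png",a)
E
python3 - <<'E'
from h import *
s=get_state();print(cv2.Rodrigues(s["orientation"])[0].round(3))
E
```

```text
[[-0.909  0.416  0.   ]
 [ 0.416  0.909  0.   ]
 [-0.     0.    -1.   ]]
```

View pics/v1.png

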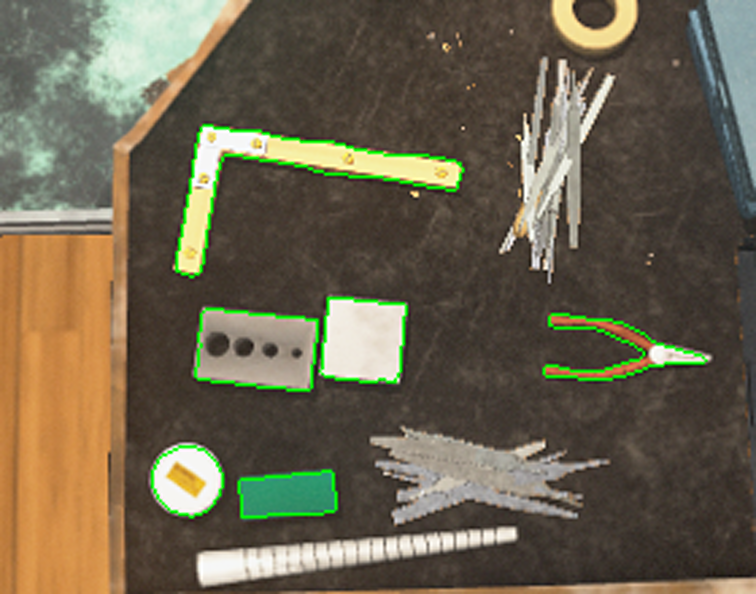

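View pics/v2.png

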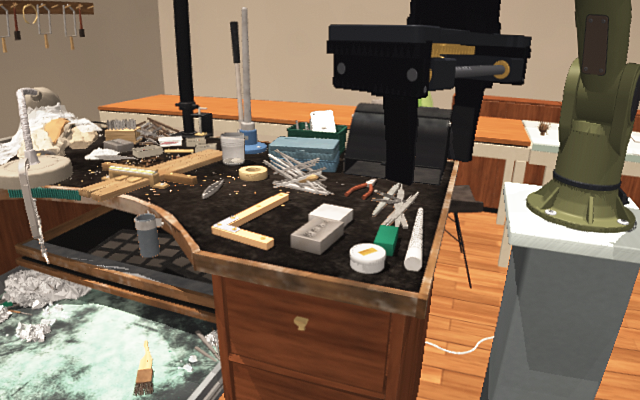

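The overhead view shows the stop's inner corner at crop pixel (222,152), pocket to the lower right. The plain block is at (363,340), just right of the swage block at (257,348). The side view agrees. Next I fit the model silhouettes to the masks for accurate poses.

```bash
cat > fit.py <<'E'
from h import *
from scipy.optimize import minimize
BOX=lambda x0,x1,y0,y1,h:np.array([[x,y,z] for x in(x0,x1) for y in(y0,y1) for z in(0,h)],float)
M=dict(steel_block=[BOX(-31,31,-31,31,22)],swage_block=[BOX(-27.5,27.5,-45,45,24)],wax_block=[BOX(-16,16,-36,36,22)],
 corner_stop=[BOX(0,20,-190,20,14),BOX(-100,20,0,20,14)])
S=8
def fit(f,mask,name,p0):
    K,D,R,t=cam(f); rv=np.array(f["rvec"],float); ys,xs=np.where(mask); o=np.array([xs.min()-6,ys.min()-6]); e=np.array([xs.max()+7,ys.max()+7])
    big=cv2.resize(mask[o[1]:e[1],o[0]:e[0]].astype(np.float32),None,fx=S,fy=S,interpolation=cv2.INTER_LINEAR)
    big=cv2.GaussianBlur(big,(0,0),3)>.5
    def cost(p):
        im=np.zeros(big.shape,np.uint8); c,s=np.cos(p[2]/50),np.sin(p[2]/50)
        for b in M[name]:
            q=b@np.array([[c,s,0],[-s,c,0],[0,0,1]])+[p[0],p[1],0]
            u=cv2.projectPoints(q,rv,t,K,D)[0].reshape(-1,2); u=(u-o+.5)*S-.5
            cv2.fillConvexPoly(im,np.round(cv2.convexHull(u.astype(np.float32))*16).astype(np.int32),1,8,4)
        return ((im>0)!=big).sum()/big.sum()
    p0=np.array([p0[0],p0[1],p0[2]*50.]);r=None
    for d in (8,3):
        r=minimize(cost,p0,method="Nelder-Mead",options=dict(initial_simplex=p0+np.vstack([np.zeros(3),np.eye(3)*d]),xatol=.02,fatol=1e-5)); p0=r.x
    return np.array([r.x[0],r.x[1],np.degrees(r.x[2]/50)]),r.fun
P0=dict(steel_block=(472,241,-.12),swage_block=(467,324,-.12),corner_stop=(595,300,-.14),wax_block=(355,301,.07))
def look(c,names,p0=P0):
    f=optics.grab_frame(c); out={}
    for n in names:
        m=optics.masks_of(c,n)
        if not m: print(c,n,"none"); continue
        out[n],r=fit(f,m[0]["pixels"],n,p0[n]); print(c,n,out[n].round(2),"res",round(r,3),"conf",round(m[0]["confidence"],2))
    if "steel_block" in out and "corner_stop" in out:
        s=out["corner_stop"];b=out["steel_block"];a=np.radians(s[2]);d=b[:2]-s[:2]
        print("block in stop frame",round(d[0]*np.cos(a)+d[1]*np.sin(a),2),round(-d[0]*np.sin(a)+d[1]*np.cos(a),2),"yaw",round(b[2]-s[2],2))
    return f,out
E
python3 - <<'E'
from fit import *
look("top",list(M)); look("side",["steel_block","corner_stop","swage_block"])
E
```

```text
top steel_block [473.41 241.51  -6.98] res 0.034 conf 0.8
top swage_block [468.12 324.18  -7.05] res 0.13 conf 0.89
top wax_block [355.77 301.6    4.02] res 0.053 conf 0.8
top corner_stop [628.38 351.56 -10.83] res 0.073 conf 0.9
block in stop frame -131.53 -137.21 yaw 3.85
side steel_block [476.52 241.35  -0.85] res 0.811 conf 0.83
side corner_stop [ 601.54  195.58 -100.16] res 0.744 conf 0.66
side swage_block [469.79 324.62  -5.05] res 0.051 conf 0.81
block in stop frame -23.0 -131.13 yaw 99.31
```

Emit:
apply_moves:
  targets:
    - [[1.5,-3.4,0,0,0,0.031],[1.5,-3.4,0,0,0,0.031],[1.5,-3.4,0,0,0,0.031],[1.5,-3.4,0,0,0,0.031],[1.5,-3.4,0,0,0,0.031],[1.5,-3.4,0,0,0,0.031],[1.5,-3.4,0,0,0,0.031],[1.5,-3.4,0,0,0,0.031],[1.5,-3.4,0,0,0,0.031],[1.5,-3.4,0,0,0,0.031],[0,0,0,0,0,0],[0,0,0,0,0,0]]
  gripper: 0.68

```text
time_s: 2.15
ee_pos: [419.7, 235.6, 222.4]
orientation: [-0.155, -3.136, -0.006]
ft_force: [-0.4, 0.1, -0.4]
finger_gap: 28.3
```

```bash
python3 - <<'E'
from fit import *
P0.update(corner_stop=(626,351,-.17),swage_block=(468,324,-.12))
s=get_state(); R=cv2.Rodrigues(s["orientation"])[0]; print(s["time_s"],s["ee_pos"].round(1),np.degrees(np.arctan2(R[1,1],R[0,1])).round(2),R[:,2].round(3),s["finger_gap"])
f,_=look("wrist",["steel_block","corner_stop","swage_block"]); save(f,"w1.png")
look("side",["steel_block","corner_stop","swage_block"])
P0["corner_stop"]=(624,351,-.14); look("top",["corner_stop"])
E
```

```text
2.15 [419.7 235.6 222.4] 84.35 [-0.001  0.004 -1.   ] 28.34898720866046
wrist steel_block [473.05 240.79  -7.11] res 0.052 conf 0.58
wrist corner_stop [709.78 212.42 -15.54] res 0.884 conf 0.74
wrist swage_block [468.04 323.32  -7.35] res 0.047 conf 0.73
block in stop frame -235.68 -36.09 yaw 8.43
side steel_block none
side corner_stop [628.66 353.32 -10.15] res 0.073 conf 0.65
side swage_block none
top corner_stop [627.47 352.23 -10.34] res 0.787 conf 0.81
```

View pics/w1.png

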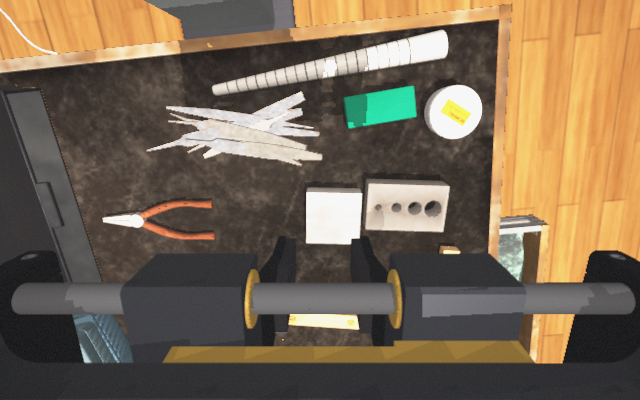

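The wrist view shows the plain block at (333,215), the swage block just to its right at (407,205), and the fingers at (285,240) and (365,240). All three cameras agree on the poses to about 1–2 mm, so I can lower the hand behind the block.

Emit:
apply_moves:
  targets:
    - [[-0.1,0.5,-3.5,0,0,-0.012],[-0.1,0.4,-3.5,0,0,-0.012],[0,0,-3.5,0,0,0],[0,0,-3.5,0,0,0],[0,0,-3.0,0,0,0],[0,0,-2.0,0,0,0],[0,0,-1.0,0,0,0],[0,0,-0.5,0,0,0],[0,0,0,0,0,0]]
  gripper: 0.76

```text
time_s: 3.4
ee_pos: [416.0, 250.2, 10.8]
orientation: [0.177, 3.132, 0.011]
ft_force: [-0.1, 0.1, 0.0]
finger_gap: 21.0
```

```bash
cat > st.py <<'E'
from h import *
s=get_state(); R=cv2.Rodrigues(s["orientation"])[0]; print(s["time_s"],s["ee_pos"].round(1),"yaw",np.degrees(np.arctan2(R[1,1],R[0,1])).round(2),R[:,2].round(3),s["finger_gap"],s["ft_force"].round(1))
E
python3 st.py
```

```text
3.4 [416.  250.2  10.8] yaw 83.52 [ 0.004  0.007 -1.   ] 20.981140029122123 [-0.1  0.1  0. ]
```

Emit:
apply_moves:
  targets:
    - [[0,-0.45,-0.2,0,0,-0.008],[0,0,0,0,0,0],[0.5,-0.08,0,0,0,0],[0.5,-0.08,0,0,0,0],[0.5,-0.08,0,0,0,0],[0.5,-0.08,0,0,0,0],[0.5,-0.08,0,0,0,0],[0.5,-0.08,0,0,0,0],[0.5,-0.08,0,0,0,0],[0.5,-0.08,0,0,0,0],[0.5,-0.08,0,0,0,0],[0.5,-0.08,0,0,0,0],[0,0,0,0,0,0]]

```text
time_s: 4.48
ee_pos: [467.2, 240.4, 12.6]
orientation: [-0.187, -3.132, -0.017]
ft_force: [0.3, -0.5, -0.2]
finger_gap: 21.0
```

```bash
python3 st.py; python3 - <<'E'
from fit import *
P0.update(corner_stop=(628.4,352,-.183),steel_block=(505,236,-.12),swage_block=(468,324,-.125))
look("top",["steel_block","swage_block"]); f,_=look("side",["steel_block","swage_block"]); save(f,"s1.png")
f=optics.grab_frame("top"); cv2.imwrite("pics/v3.png",cv2.resize(f["img"][90:310,160:440,::-1],None,fx=2.7,fy=2.7))
E
```

```text
4.4833 [467.2 240.4  12.6] yaw 83.18 [-0.003  0.011 -1.   ] 21.005037196834223 [ 0.3 -0.5 -0.2]
top steel_block none
top swage_block [465.62 328.21 -13.25] res 1.94 conf 0.87
side steel_block none
side swage_block [469.89 324.93  -6.27] res 0.044 conf 0.8
```

View pics/v3.png

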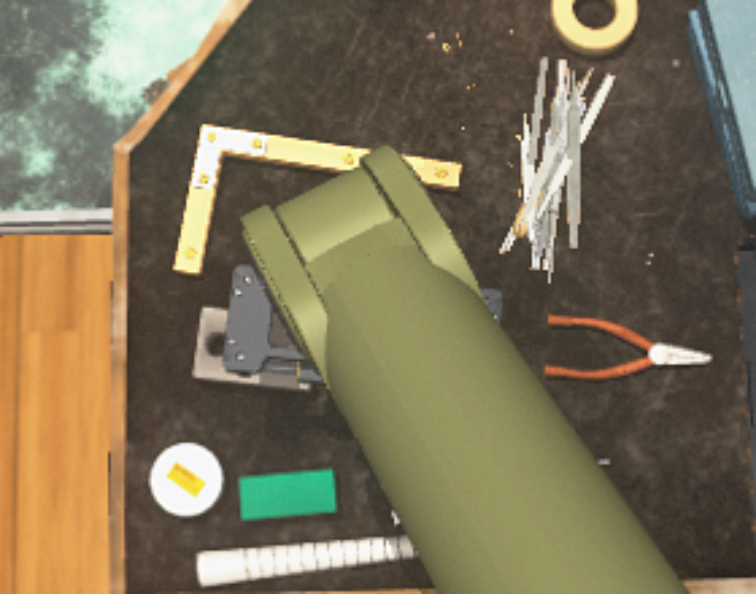

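Emit:
apply_moves:
  targets:
    - [[0.3,-0.05,-0.3,0,0,0],[0.49,-0.09,-0.1,0,0,-0.006],[0.49,-0.09,0,0,0,-0.006],[0.49,-0.09,0,0,0,-0.006],[0.49,-0.09,0,0,0,-0.006],[0.49,-0.09,0,0,0,-0.006],[0.49,-0.09,0,0,0,-0.006],[0.49,-0.09,0,0,0,-0.006],[0.49,-0.09,0,0,0,-0.006],[0.49,-0.09,0,0,0,-0.006],[0.49,-0.09,0,0,0,-0.006],[0.4,-0.07,0,0,0,0],[0,0,0,0,0,0]]

```text
time_s: 5.92
ee_pos: [494.8, 239.4, 5.8]
orientation: [-0.257, -3.071, -0.013]
ft_force: [0.2, -0.7, -0.2]
finger_gap: 20.8
```

```bash
python3 st.py; python3 - <<'E'
from fit import *
f=optics.grab_frame("side"); cv2.imwrite("pics/v4.png",cv2.resize(f["img"][150:290,190:450,::-1],None,fx=3,fy=3))
m=optics.masks_of("side","steel_block"); print([(x["confidence"],x["point"],x["pixels"].sum()) for x in m])
E
```

```text
5.9167 [494.8 239.4   5.8] yaw 80.42 [-0.059  0.013 -0.998] 20.797558814972533 [ 0.2 -0.7 -0.2]
[(0.65, [210.2, 298.2], np.int64(665))]
```

View pics/v4.png

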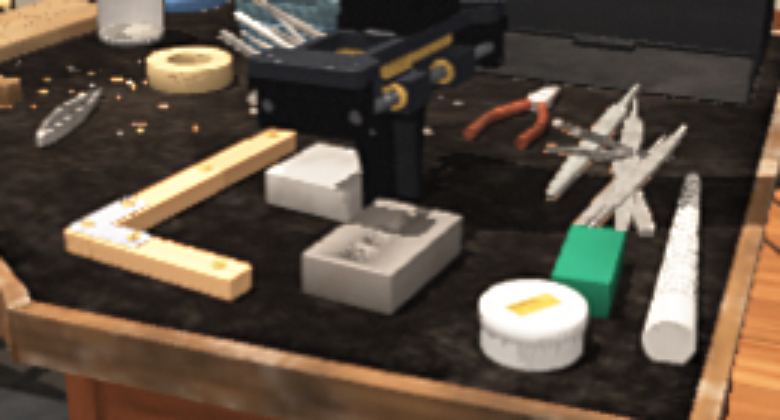

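The side view shows the block at (315,180), sliding flat and well clear of the swage block. The tool stopped short and is tilting, so I check the joints.

```bash
python3 -c "
from h import *
s=get_state();print(s['joints'].round(3),s['tau'].round(1),s['wrist_torque'].round(2),s['joint_velocities'].round(3))"
```

```text
[-0.635  0.354  0.188  1.885 -0.125  0.958  1.022] [  0.6 -43.9   2.9 -25.3   0.2   0.1   0. ] [0.21 0.19 0.03] [ 0.    -0.002  0.001  0.002 -0.004 -0.    -0.001]
```

Emit:
apply_moves:
  targets:
    - [[0,0,0.2,-0.013,-0.059,0],[0,0,0,0,0,0]]

```text
time_s: 6.18
ee_pos: [495.8, 238.8, 7.0]
orientation: [0.264, 3.127, -0.0]
ft_force: [-0.3, 0.3, 0.8]
finger_gap: 20.7
```

```bash
python3 st.py
```

```text
6.1833 [495.8 238.8   7. ] yaw 80.36 [ 0.003 -0.    -1.   ] 20.71882547125942 [-0.3  0.3  0.8]
```

Emit:
apply_moves:
  targets:
    - [[0.6,-0.11,0,0,0,0],[0.6,-0.11,0,0,0,0],[0.6,-0.11,0,0,0,0],[0.6,-0.11,0,0,0,0],[0,0,0,0,0,0]]

```text
time_s: 6.6
ee_pos: [514.9, 236.1, 7.0]
orientation: [-0.257, -3.117, -0.001]
ft_force: [0.5, -0.6, -1.2]
finger_gap: 21.0
```

```bash
python3 st.py
```

```text
6.6 [514.9 236.1   7. ] yaw 80.57 [-0.014  0.002 -1.   ] 20.977706889692595 [ 0.5 -0.6 -1.2]
```

Emit:
apply_moves:
  targets:
    - [[0.6,-0.11,0,0,-0.014,-0.005],[0.6,-0.11,0,0,-0.004,-0.005],[0.6,-0.11,0,0,-0.004,-0.005],[0.6,-0.11,0,0,-0.004,0],[0,0,0,0,0,0]]

```text
time_s: 7.02
ee_pos: [531.7, 233.9, 5.9]
orientation: [-0.28, -3.119, -0.003]
ft_force: [1.0, 0.3, 0.3]
finger_gap: 20.8
```

```bash
python3 st.py; python3 - <<'E'
from fit import *
P0.update(corner_stop=(628.4,352,-.183),steel_block=(571,235,-.183))
f,_=look("side",["steel_block"]); cv2.imwrite("pics/v5.png",cv2.resize(f["img"][150:290,190:450,::-1],None,fx=3,fy=3))
E
```

```text
7.0167 [531.7 233.9   5.9] yaw 79.73 [-0.009  0.003 -1.   ] 20.840668104512424 [1.  0.3 0.3]
side steel_block [571.9  225.48 -13.14] res 0.322 conf 0.86
```

View pics/v5.png

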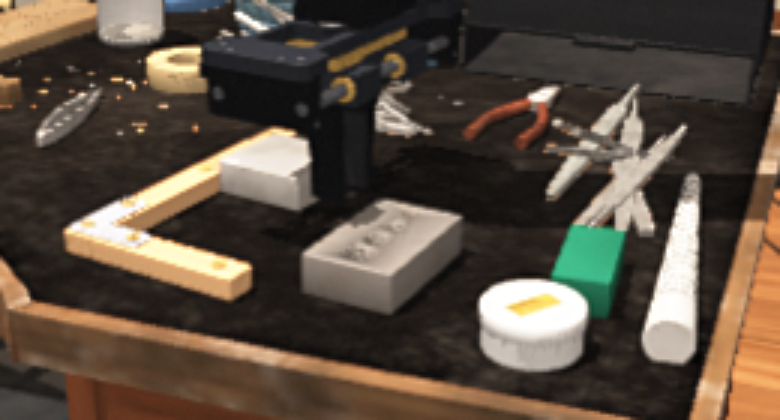

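The block at (265,170) is almost touching the long strip. I nudge it on until it makes contact.

Emit:
apply_moves:
  targets:
    - [[0.4,-0.07,0.1,0,-0.009,0],[0.4,-0.07,0,0,-0.002,0]]

```text
time_s: 7.28
ee_pos: [532.0, 233.9, 5.3]
orientation: [-0.278, -3.115, -0.002]
ft_force: [-12.6, 0.5, 9.8]
finger_gap: 21.0
```

Emit:
apply_moves:
  targets:
    - [[0.5,-0.09,0,0,-0.002,0],[0.6,-0.11,0,0,-0.002,0]]

```text
time_s: 7.45
ee_pos: [531.9, 234.1, 4.5]
orientation: [-0.273, -3.097, 0.001]
ft_force: [-19.5, 1.6, 15.6]
finger_gap: 21.1
```

```bash
python3 st.py
```

```text
7.45 [531.9 234.1   4.5] yaw 79.94 [-0.032  0.002 -0.999] 21.062538580610244 [-19.5   1.6  15.6]
```

The force has risen to 20 N, so the block is against the long strip. Next I back off, lift, turn −90° and go round to the block's −y side.

Emit:
apply_moves:
  targets:
    - [[-0.5,0.1,0.1,0,0,0],[-1.5,0.25,0,0,-0.03,0],[0,0,3,0,0,0],[0,0,3,0,0,0],[0,0,1,0,0,-0.12],[0,-1,0,0,0,-0.12],[0,-1,0,0,0,-0.12],[0,-1,0,0,0,-0.12],[0.5,-1,0,0,0,-0.12],[0.5,-1,0,0,0,-0.12],[0.7,-1,0,0,0,-0.12],[0.7,-1,0,0,0,-0.12],[0.7,0,0,0,0,-0.12],[0.7,0,0,0,0,-0.12],[0.7,0,0,0,0,-0.12],[0,0,0,0,0,-0.12],[0,0,0,0,0,-0.12],[0,0,0,0,0,0]]

```text
time_s: 8.95
ee_pos: [578.8, 150.6, 82.4]
orientation: [2.432, 1.924, 0.017]
ft_force: [-0.2, -0.4, 0.6]
finger_gap: 21.4
```

```bash
python3 st.py; python3 - <<'E'
from fit import *
P0.update(corner_stop=(628.4,352,-.183),steel_block=(571,233,-.183))
f,_=look("side",["steel_block","corner_stop","swage_block"]); save(f,"s6.png")
look("top",["steel_block","corner_stop","swage_block"])
E
```

```text
8.95 [578.8 150.6  82.4] yaw -13.26 [ 0.034 -0.025 -0.999] 21.37082739687453 [-0.2 -0.4  0.6]
side steel_block [575.29 228.04  -7.86] res 0.069 conf 0.59
side corner_stop [628.79 353.62  -9.93] res 0.204 conf 0.71
side swage_block [470.   324.23  -6.57] res 0.041 conf 0.58
block in stop frame -31.04 -132.92 yaw 2.07
top steel_block [573.23 227.7  -10.34] res 0.072 conf 0.66
top corner_stop none
top swage_block [468.27 324.78  -7.55] res 0.079 conf 0.84
```

Emit:
apply_moves:
  targets:
    - [[-1.0,0.7,0,0.025,0.034,0.048],[-0.9,0.7,0,0,0,0],[0,0,0,0,0,0]]

```text
time_s: 9.6
ee_pos: [557.4, 165.9, 82.1]
orientation: [-2.406, -2.014, 0.001]
ft_force: [-0.7, 0.3, 0.1]
finger_gap: 20.7
```

```bash
cat >> st.py <<'E'
a=np.radians(-10.4);d=s["ee_pos"][:2]-[628.5,352.3]; print("stop frame",(d[0]*np.cos(a)+d[1]*np.sin(a)).round(1),(-d[0]*np.sin(a)+d[1]*np.cos(a)).round(1),"fix",np.cross(R[:,2],[0,0,-1]).round(3))
E
python3 st.py
```

```text
9.6 [557.4 165.9  82.1] yaw -10.14 [-0.003  0.002 -1.   ] 20.657693493515726 [-0.7  0.3  0.1]
stop frame -36.3 -196.2 fix [-0.002 -0.003 -0.   ]
```

Emit:
apply_moves:
  targets:
    - [[0.2,-0.1,-3,0,0,0],[0,0,-2.5,0,0,0],[0,0,-1.2,0,0,0],[0,0,-0.6,0,0,0],[0,0,0,0,0,0]]

```text
time_s: 10.02
ee_pos: [560.6, 167.2, 9.0]
orientation: [2.408, 2.017, 0.01]
ft_force: [-0.5, -0.9, 0.3]
finger_gap: 20.9
```

```bash
python3 st.py
```

```text
10.0167 [560.6 167.2   9. ] yaw -10.1 [ 0.005  0.003 -1.   ] 20.894399283982672 [-0.5 -0.9  0.3]
stop frame -33.3 -194.3 fix [-0.003  0.005  0.   ]
```

Emit:
apply_moves:
  targets:
    - [[0.12,0.59,-0.1,-0.003,0.005,-0.005],[0.12,0.59,0,0,0,0],[0.12,0.59,0,0,0,0],[0.12,0.59,0,0,0,0],[0.12,0.59,0,0,0,0],[0.12,0.59,0,0,0,0],[0.12,0.59,0,0,0,0],[0.12,0.59,0,0,0,0]]

```text
time_s: 10.68
ee_pos: [571.5, 214.8, 10.6]
orientation: [2.414, 2.006, -0.006]
ft_force: [-1.9, -4.1, 1.2]
finger_gap: 21.1
```

```bash
python3 st.py
```

```text
10.6833 [571.5 214.8  10.6] yaw -10.55 [-0.001 -0.005 -1.   ] 21.084102506920768 [-1.9 -4.1  1.2]
stop frame -31.3 -145.6 fix [ 0.005 -0.001  0.   ]
```

Emit:
apply_moves:
  targets:
    - [[0.1,0.59,-0.2,0.005,0,0.002],[0.1,0.59,0,0,0,0],[0.1,0.59,-0.05,0,0,0],[0.1,0.59,0,0,0,0],[0.1,0.59,-0.05,0,0,0],[0.1,0.59,0,0,0,0],[0.1,0.59,0,0,0,0]]

```text
time_s: 11.27
ee_pos: [578.0, 247.9, 9.0]
orientation: [2.415, 2.001, -0.025]
ft_force: [-1.9, -4.4, 0.5]
finger_gap: 20.6
```

```bash
python3 st.py; python3 - <<'E'
from fit import *
P0.update(corner_stop=(628.4,352,-.183),steel_block=(590,290,-.183))
look("side",["steel_block"])
E
```

```text
11.2667 [578.  247.9   9. ] yaw -10.71 [-0.009 -0.014 -1.   ] 20.591912452154542 [-1.9 -4.4  0.5]
stop frame -30.9 -111.8 fix [ 0.014 -0.009  0.   ]
side steel_block [584.86 289.06 -11.22] res 0.04 conf 0.84
```

Emit:
apply_moves:
  targets:
    - [[0.1,0.6,0,0.014,-0.009,0.004],[0.11,0.6,0,0.003,0,0],[0.11,0.6,0,0.003,0,0],[0.11,0.6,0,0.003,0,0],[0.11,0.6,0,0.003,0,0],[0.11,0.6,0,0.003,0,0],[0.1,0.5,0,0.003,0,0]]

```text
time_s: 11.95
ee_pos: [585.2, 286.4, 8.6]
orientation: [-2.407, -2.001, -0.008]
ft_force: [-9.7, -18.9, 13.2]
finger_gap: 20.8
```

```bash
python3 st.py
```

```text
11.95 [585.2 286.4   8.6] yaw -10.53 [-0.003  0.012 -1.   ] 20.76754937339835 [ -9.7 -18.9  13.2]
stop frame -30.7 -72.6 fix [-0.012 -0.003 -0.   ]
```

Emit:
apply_moves:
  targets:
    - [[0.1,0.5,0,0,0,0],[0.1,0.5,0,0,0,0],[0.05,0.3,0,0,0,0]]

```text
time_s: 12.2
ee_pos: [585.0, 286.1, 8.7]
orientation: [-2.417, -1.999, 0.027]
ft_force: [-3.7, -7.4, 4.6]
finger_gap: 20.9
```

Emit:
apply_moves:
  targets:
    - [[-0.1,-0.5,0,0,0,0],[-0.3,-1.5,0,0,0,0],[-0.2,-1,1,0,0,0],[0,-0.5,3,0,0,0],[0,-1,4,0,0,0],[-1,-3,4,0,0,0],[-1,-4,2,0,0,0],[-1,-4,0,0,0,0],[-1,-4,0,0,0,0],[-1,-4,0,0,0,0],[0,0,0,0,0,0]]

```text
time_s: 13.12
ee_pos: [531.8, 59.7, 155.4]
orientation: [-2.404, -2.01, -0.026]
ft_force: [0.1, -1.5, 0.3]
finger_gap: 20.8
```

```bash
python3 st.py; python3 - <<'E'
from fit import *
P0.update(corner_stop=(628.4,352,-.183),steel_block=(592,327,-.183),swage_block=(468,324,-.125))
f,_=look("side",list(M)); g,_=look("top",list(M)); 
cv2.imwrite("pics/v7.png",np.vstack([cv2.resize(x,(780,300),interpolation=cv2.INTER_CUBIC) for x in (f["img"][185:265,190:398,::-1],g["img"][120:220,210:470,::-1])]))
E
```

```text
13.1167 [531.8  59.7 155.4] yaw -10.23 [ 0.008  0.017 -1.   ] 20.831290901281086 [ 0.1 -1.5  0.3]
stop frame -42.3 -305.3 fix [-0.017  0.008  0.   ]
side steel_block [593.27 319.46  -5.66] res 0.369 conf 0.57
side swage_block [468.   324.     2.01] res 1.0 conf 0.61
side wax_block [357.35 300.66   5.42] res 0.219 conf 0.77
side corner_stop [629.09 351.89 -10.44] res 0.323 conf 0.74
block in stop frame -29.36 -38.38 yaw 4.78
top steel_block [590.65 327.21  -9.63] res 0.073 conf 0.85
top swage_block [468.18 324.61  -6.71] res 0.125 conf 0.63
top wax_block [356.03 300.47   2.71] res 0.068 conf 0.94
top corner_stop [627.94 352.23 -10.46] res 0.157 conf 0.71
block in stop frame -32.13 -31.38 yaw 0.82
```

View pics/v7.png

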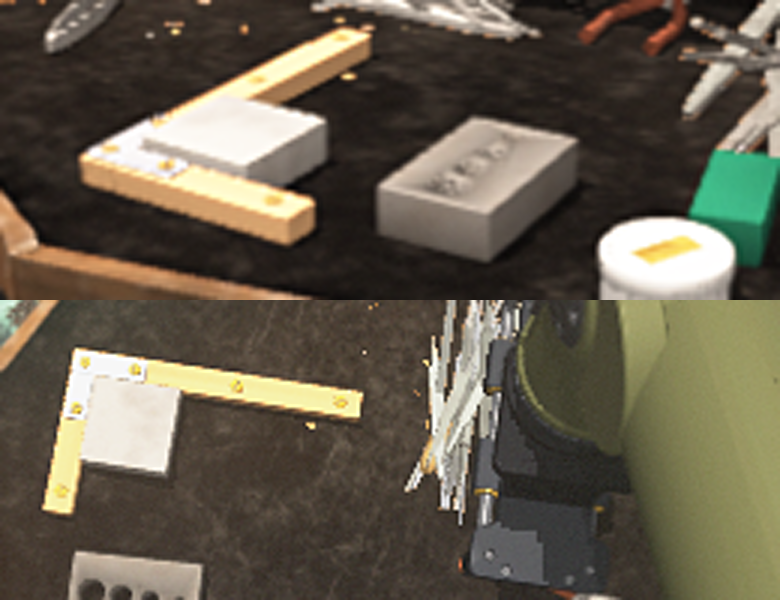

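Both strips look closed: the block is at (235,140) in the side part of the view and (130,428) in the top part. The top fit still leaves room for a gap of about 1 mm at the long strip and 0.8° of yaw. There is plenty of time, so I press once more on the −x face.

Emit:
apply_moves:
  targets:
    - [[0.1,2,0,0,0,0.12],[0.1,2,0,0,0,0.12],[0.1,2,0,0,0,0.12],[0.1,2,0,0,0,0.12],[0.1,2,0,0,0,0.12],[0.1,2,0,0,0,0.12],[0.1,2,0,0,0,0.12],[0.1,2,0,0,0,0.12],[0.1,2,0,0,0,0.12],[0.1,2,0,0,0,0.12],[0.1,2,0,0,0,0.12],[0.1,2,0,0,0,0.12],[0.0,2,0,0,0,0.12],[0,0,0,0,0,0],[0,0,0,0,0,0]]

```text
time_s: 14.87
ee_pos: [540.9, 349.2, 146.2]
orientation: [-0.166, -3.118, 0.003]
ft_force: [0.4, -0.1, -0.1]
finger_gap: 21.2
```

```bash
python3 st.py
```

```text
14.8667 [540.9 349.2 146.2] yaw 83.91 [-0.019 -0.001 -1.   ] 21.209423822013843 [ 0.4 -0.1 -0.1]
stop frame -85.6 -18.9 fix [ 0.001 -0.019  0.   ]
```

Emit:
apply_moves:
  targets:
    - [[0.2,-1.4,-2,0,-0.019,-0.075],[0,0,-2,0,0,0],[0,0,-1,0,0,0],[0,0,0,0,0,0]]

```text
time_s: 15.2
ee_pos: [543.3, 334.2, 94.5]
orientation: [0.297, 3.126, -0.001]
ft_force: [-0.3, -0.9, -0.6]
finger_gap: 20.9
```

```bash
python3 st.py
```

```text
15.2 [543.3 334.2  94.5] yaw 79.15 [ 0.002 -0.001 -1.   ] 20.94740189181946 [-0.3 -0.9 -0.6]
stop frame -80.5 -33.1 fix [0.001 0.002 0.   ]
```

Exactly on station. Lower (keeping y), then check.

Emit:
apply_moves:
  targets:
    - [[0,0,-3.5,0,0,0.006],[-0.1,0,-2.5,0,0,0],[0,0,-1.5,0,0,0],[0,0,-0.8,0,0,0],[0,0,0,0,0,0]]

```text
time_s: 15.62
ee_pos: [545.4, 333.0, 12.6]
orientation: [0.295, 3.121, 0.003]
ft_force: [-0.2, -0.3, -0.1]
finger_gap: 21.0
```

```bash
python3 st.py
```

```text
15.6167 [545.4 333.   12.6] yaw 79.2 [ 0.006  0.001 -1.   ] 20.974635396575525 [-0.2 -0.3 -0.1]
stop frame -78.3 -34.0 fix [-0.001  0.006  0.   ]
```

Emit:
apply_moves:
  targets:
    - [[0.2,-0.03,-0.3,-0.001,0.006,0.006],[0.4,-0.06,0,0,0,0],[0.4,-0.05,0,0,0,0],[0.4,-0.05,0,0,0,0]]

```text
time_s: 15.95
ee_pos: [550.1, 332.6, 10.4]
orientation: [-0.281, -3.108, 0.005]
ft_force: [-10.2, -1.0, 3.2]
finger_gap: 21.0
```

```bash
python3 st.py
```

```text
15.95 [550.1 332.6  10.4] yaw 79.68 [-0.021 -0.001 -1.   ] 21.03488517926342 [-10.2  -1.    3.2]
stop frame -73.6 -33.5 fix [ 0.001 -0.021  0.   ]
```

Emit:
apply_moves:
  targets:
    - [[0.5,-0.06,0,0,-0.015,0],[0.5,-0.06,0,0,0,0],[0.5,-0.06,0,0,0,0]]

```text
time_s: 16.2
ee_pos: [550.0, 332.7, 10.5]
orientation: [-0.274, -3.093, 0.013]
ft_force: [-11.8, -0.2, 2.6]
finger_gap: 20.5
```

```bash
python3 st.py
```

```text
16.2 [550.  332.7  10.5] yaw 79.9 [-0.037 -0.005 -0.999] 20.53347819787115 [-11.8  -0.2   2.6]
stop frame -73.7 -33.5 fix [ 0.005 -0.037  0.   ]
```

Solid contact against the long strip, so I retreat, lift and clear the view.

Emit:
apply_moves:
  targets:
    - [[-0.5,0.09,0,0,0,0],[-0.7,0.12,0.2,0,0,0],[0,0,3,0,0,0],[0,0,4,0,0,0],[0,0,4,0,0,0],[0,-3,3,0,0,0],[0,-4,0,0,0,0],[0,-4,0,0,0,0],[0,-4,0,0,0,0],[0,-4,0,0,0,0],[0,-4,0,0,0,0],[0,-3,0,0,0,0],[0,0,0,0,0,0],[0,0,0,0,0,0]]

```text
time_s: 17.37
ee_pos: [543.1, 69.8, 178.5]
orientation: [0.271, 3.127, 0.019]
ft_force: [-0.6, 1.0, 0.2]
finger_gap: 20.7
```

```bash
python3 st.py; python3 - <<'E'
from fit import *
P0.update(corner_stop=(628.4,352,-.183),steel_block=(592,327,-.183),swage_block=(468,324,-.125))
f,_=look("side",["swage_block","wax_block","corner_stop"]); g,_=look("top",list(M)); look("top",["corner_stop","steel_block"])
cv2.imwrite("pics/v8.png",np.vstack([cv2.resize(f["img"][190:260,200:320,::-1],(720,320),interpolation=cv2.INTER_CUBIC),cv2.resize(g["img"][125:195,215:395,::-1],(720,280),interpolation=cv2.INTER_CUBIC)]))
E
```

```text
17.3667 [543.1  69.8 178.5] yaw 80.09 [ 0.004  0.012 -1.   ] 20.745515776745577 [-0.6  1.   0.2]
stop frame -33.0 -293.3 fix [-0.012  0.004  0.   ]
side swage_block [470.72 324.2   -4.82] res 0.054 conf 0.62
side wax_block [357.67 301.45   5.22] res 0.207 conf 0.59
side corner_stop none
top steel_block [591.32 326.85 -10.21] res 0.033 conf 0.69
top swage_block [467.63 324.58  -8.02] res 0.126 conf 0.98
top wax_block [355.17 301.34   5.55] res 0.11 conf 0.9
top corner_stop [627.74 352.28 -10.47] res 0.13 conf 0.59
block in stop frame -31.19 -31.62 yaw 0.26
top corner_stop [627.69 352.58 -10.36] res 0.193 conf 0.89
top steel_block [591.68 326.99 -10.26] res 0.064 conf 0.72
block in stop frame -30.81 -31.65 yaw 0.1
```

View pics/v8.png

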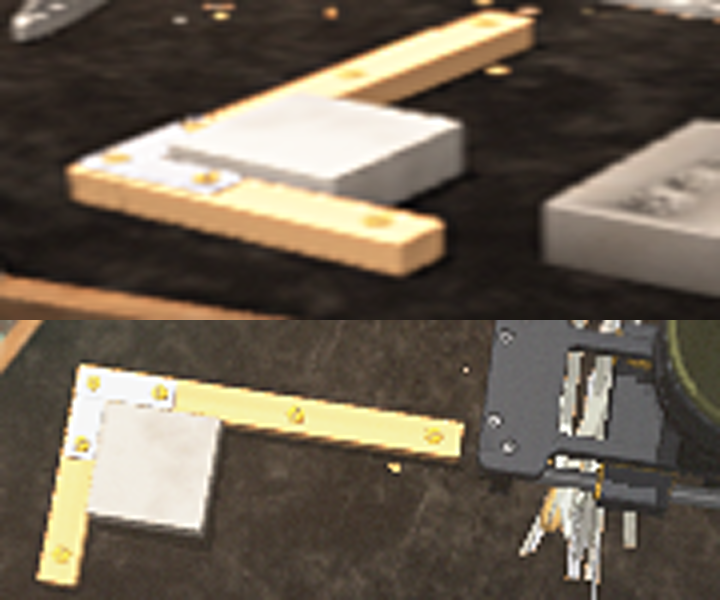

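The top fit gives x −31.0, y −31.6, yaw 0.2°. A last light confirming press toward the short strip costs only a few seconds.

Emit:
apply_moves:
  targets:
    - [[0.3,1.2,-0.3,0,0,-0.12],[0.3,1.2,0,0,0,-0.12],[0.3,1.2,0,0,0,-0.12],[0.3,1.2,0,0,0,-0.12],[0.3,1.2,0,0,0,-0.12],[0.3,1.2,0,0,0,-0.12],[0.3,1.2,0,0,0,-0.12],[0.3,1.2,0,0,0,-0.12],[0.3,1.2,0,0,0,-0.12],[0.3,1.2,0,0,0,-0.12],[0.1,1.2,0,0,0,-0.12],[0.1,1.2,0,0,0,-0.12],[0,1.2,0,0,0,-0.12],[0,0,0,0,0,0],[0,0,0,0,0,0]]

```text
time_s: 19.22
ee_pos: [574.6, 235.3, 171.4]
orientation: [2.446, 1.964, 0.007]
ft_force: [0.3, -0.5, 0.7]
finger_gap: 20.6
```

```bash
python3 st.py
```

```text
19.2167 [574.6 235.3 171.4] yaw -12.48 [ 0.007 -0.001 -1.   ] 20.61541296406615 [ 0.3 -0.5  0.7]
stop frame -31.8 -124.8 fix [0.001 0.007 0.   ]
```

Emit:
apply_moves:
  targets:
    - [[0.2,1.2,-2.5,0.001,0.007,0.036],[0.2,1.0,-3.5,0,0,0],[0,0,-3.5,0,0,0],[0,0,-2.0,0,0,0],[0,0,0,0,0,0]]

```text
time_s: 19.63
ee_pos: [581.3, 254.6, 56.0]
orientation: [2.396, 2.029, 0.01]
ft_force: [-1.1, -0.9, -0.6]
finger_gap: 21.1
```

```bash
python3 st.py
```

```text
19.6333 [581.3 254.6  56. ] yaw -9.48 [ 0.006  0.003 -1.   ] 21.05757583535175 [-1.1 -0.9 -0.6]
stop frame -28.8 -104.7 fix [-0.003  0.006  0.   ]
```

Emit:
apply_moves:
  targets:
    - [[-0.4,0.3,-2,-0.003,0.006,-0.016],[0,0.2,-1.6,0,0,0],[0,0,-0.9,0,0,0],[0,0,0,0,0,0]]

```text
time_s: 19.97
ee_pos: [579.1, 255.8, 12.5]
orientation: [2.408, 2.015, 0.001]
ft_force: [-0.6, -0.8, -0.4]
finger_gap: 20.5
```

```bash
python3 st.py
```

```text
19.9667 [579.1 255.8  12.5] yaw -10.17 [ 0.002 -0.001 -1.   ] 20.540014574358946 [-0.6 -0.8 -0.4]
stop frame -31.2 -103.9 fix [0.001 0.002 0.   ]
```

Approach ~28 mm to −75, then press gently.

Emit:
apply_moves:
  targets:
    - [[0.11,0.6,-0.2,0,0,-0.004],[0.11,0.6,0,0,0,0],[0.11,0.6,0,0,0,0],[0.09,0.5,0,0,0,0],[0.07,0.4,0,0,0,0]]

```text
time_s: 20.38
ee_pos: [588.5, 284.3, 16.4]
orientation: [2.412, 2.007, 0.013]
ft_force: [0.5, 0.1, 0.8]
finger_gap: 20.9
```

```bash
python3 st.py
```

```text
20.3833 [588.5 284.3  16.4] yaw -10.45 [ 0.009  0.002 -1.   ] 20.911183205177196 [0.5 0.1 0.8]
stop frame -27.1 -74.1 fix [-0.002  0.009  0.   ]
```

Emit:
apply_moves:
  targets:
    - [[-0.65,-0.1,-0.4,-0.002,0.009,0],[0,0,-0.4,0,0,0],[0,0,0,0,0,0]]

```text
time_s: 20.63
ee_pos: [582.3, 286.1, 9.3]
orientation: [-2.411, -2.013, -0.004]
ft_force: [-0.0, -0.1, 0.3]
finger_gap: 21.2
```

```bash
python3 st.py
```

```text
20.6333 [582.3 286.1   9.3] yaw -10.27 [ 0.002  0.002 -1.   ] 21.15854726092067 [-0.  -0.1  0.3]
stop frame -33.5 -73.5 fix [-0.002  0.002  0.   ]
```

Emit:
apply_moves:
  targets:
    - [[0.08,0.3,0,0,0,0],[0.08,0.4,0,0,0,0],[0.08,0.4,0,0,0,0]]

```text
time_s: 20.88
ee_pos: [582.6, 286.5, 8.6]
orientation: [2.412, 2.005, -0.021]
ft_force: [-2.7, -6.7, 5.2]
finger_gap: 20.6
```

```bash
python3 st.py
```

```text
20.8833 [582.6 286.5   8.6] yaw -10.53 [-0.007 -0.012 -1.   ] 20.57228736419412 [-2.7 -6.7  5.2]
stop frame -33.2 -73.0 fix [ 0.012 -0.007  0.   ]
```

Emit:
apply_moves:
  targets:
    - [[0.12,0.7,0,0.012,-0.005,0],[0.12,0.7,0,0,0,0]]

```text
time_s: 21.05
ee_pos: [582.7, 286.4, 8.3]
orientation: [2.417, 1.997, -0.034]
ft_force: [-6.1, -11.4, 9.8]
finger_gap: 20.8
```

Emit:
apply_moves:
  targets:
    - [[-0.1,-0.5,0,0,0,0],[-0.2,-1.2,0.1,0,0,0],[-0.2,-1,1,0,0,0],[0,-0.5,3,0,0,0],[0,-1,4,0,0,0],[0,-3,4,0,0,0],[0,-4,2,0,0,0],[0,-4,0,0,0,0],[0,-4,0,0,0,0],[0,-4,0,0,0,0],[0,0,0,0,0,0],[0,0,0,0,0,0]]

```text
time_s: 22.05
ee_pos: [573.2, 43.4, 154.8]
orientation: [2.418, 1.994, -0.019]
ft_force: [0.3, 2.3, -0.4]
finger_gap: 20.8
```

```bash
python3 st.py; python3 - <<'E'
from fit import *
P0.update(corner_stop=(628,352.2,-.182),steel_block=(592,327,-.183),swage_block=(468,324,-.125))
g,_=look("top",list(M)); look("top",["corner_stop","steel_block"])
f,_=look("side",["swage_block"])
cv2.imwrite("pics/v9.png",np.vstack([cv2.resize(f["img"][190:260,200:320,::-1],(720,320),interpolation=cv2.INTER_CUBIC),cv2.resize(g["img"][125:195,215:395,::-1],(720,280),interpolation=cv2.INTER_CUBIC)]))
E
```

```text
22.05 [573.2  43.4 154.8] yaw -10.99 [-0.004 -0.014 -1.   ] 20.8038361138956 [ 0.3  2.3 -0.4]
stop frame 1.4 -313.8 fix [ 0.014 -0.004  0.   ]
top steel_block [591.32 326.97 -10.35] res 0.034 conf 0.95
top swage_block [468.22 325.18  -7.92] res 0.06 conf 0.58
top wax_block [355.61 300.78   1.21] res 0.096 conf 0.71
top corner_stop [629.12 352.09 -11.11] res 0.12 conf 0.87
block in stop frame -32.24 -31.94 yaw 0.76
top corner_stop [627.93 352.55 -10.36] res 0.126 conf 0.93
top steel_block [591.41 327.09 -11.08] res 0.062 conf 0.71
block in stop frame -31.35 -31.61 yaw -0.73
side swage_block [470.02 324.92  -4.46] res 0.057 conf 0.59
```

View pics/v9.png

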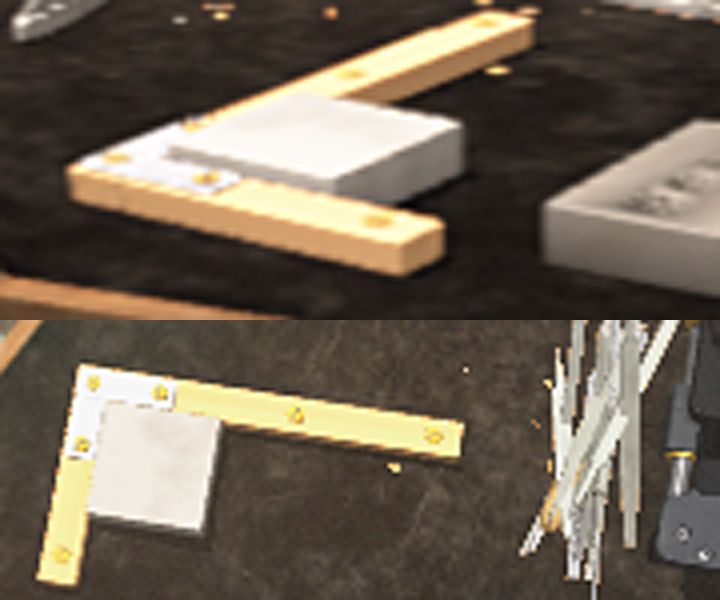

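The picture matches the one before the last press: the block, at (315,150) in the side part and (155,468) in the top part, sits against both strips. The hand is clear, so I hand in.

```bash
python3 -c "
from plant import arm; print(arm.job_done())"
```

```text
the job is handed in; nothing more can be done
None
```

I pushed the steel block with two fingertips into the corner of the stop, and it now sits against both strips. I slid it to the long strip first, then along that strip to the short one. I then pressed it once more against each strip, retreated, and handed in at about 22 s of robot time.

**Contact:** The press against the long strip met firm resistance of about 12 N, and the one against the short strip about 11 N. Each finger stopped within about 0.5 mm of where it had stopped before. The largest contact force I read was about 25 N.

**Pictures:** Both views show no visible gap at either strip, and the hand is clear. The swage block stayed within the fit's scatter of its start (about 1–2 mm). So did the wax block, except that its yaw fits ranged from 1 to 5.5°. I did not re-measure the tin or the pliers after the pushes; I worked well away from the pliers and saw no contact with either.

**Disagreements:** The last fits from the top camera put the block at x −31.4 to −32.2 mm and y −31.6 to −31.9 mm, with yaw within ±0.8°. The target is −31, −31. That scatter is about the noise of the fits, so the pictures alone cannot rule out a gap of up to about 1 mm. I rely on the contact presses for the flush fit. The side camera could not confirm it, because its fits of the seated block were poor.

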